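# Clamp a membrane filter holder in the sealing press

## Task

Stand the steel filter holder in the round recess of the pulled-out press drawer, and push the drawer in until it stops. Then wind the handwheel clockwise until you feel the sprung pad meet the holder's lid, and give it half a turn more to seal it, no further: too much crushes the membrane support. Let go of everything and leave the small things on the bench alone.

Things in the scene. Friction and masses are not known exactly. Their poses are not given: they have to be found in the camera images.
- filter_holder: round stainless-steel membrane filter holder, 50 mm diameter, 56 mm tall, 0.4 kg, loose, upright on the bench; knurled round its upper half, flat raised lid face 38 mm across. Origin: centre of its underside, z up. A thin outlet spigot (7 mm across, ending 37 mm from the axis, 38 mm up) sticks out to its own -x, so grip it across its own y.
- press: grey cast C-frame screw press, fixed. Origin on the bench under the screw axis; front (drawer side) to -x, column to +x. The head overhangs the axis 157 to 192 mm up. Below it a steel pad, 36 mm across, on preloaded springs: gives only above 60 N, then 8 N per mm. The gap from pad to a loaded holder's lid differs each time (6 to 18 mm) and must be felt.
- bed: dark slide bed under the press pad that carries the drawer, fixed; origin and axes as the press, its height differs by up to 6 mm
- tray (a joint): travel of the drawer (m): 0 = pulled right out to the front, grows as it is pushed along the press's +x; 0.115 = home at its stop with the recess under the screw. Stiff to move (about 3 N) and stays where left.
- nest (a point): centre of the floor of the round recess in the aluminium drawer; recess 53 mm across, 8 mm deep, with a bevelled edge, in a block 76 mm square whose top is 8 mm above this point; moves with the drawer
- tray_handle (a point): centre of the top edge of the drawer's upright pull, a plate 12 mm thick (along the press's x), 50 mm wide, standing 36 mm above the drawer's tongue; 105 mm in front of the recess centre, 36 mm above the recess floor; moves with the drawer
- handwheel (a joint): angle of the handwheel (rad), grows clockwise seen from above, which winds the screw, wheel and knob down 12 mm a turn. Friction (0.26 N m, about 6 N at the knob) holds it where it is left. At the knob the resistance steps up by about 2.7 N when the pad meets the lid and by 1.1 N more over each further quarter turn.
- wheel_axis (a point): point on the vertical axis of the screw, 240 mm above the bench; fixed
- crank_grip (a point): on the axis of the upright black crank knob, 21 mm diameter, at the height to grip it (17 mm below its top, 33 mm above the wheel's face), 42 mm from the screw axis; moves with the wheel, starts at differing angles. The knob spins freely on its own pin, so lead it round in a circle without turning the hand.
- beaker: empty 100 ml glass beaker, 54 mm across, 68 mm tall; bystander
- petri: closed petri dish, 57 mm across, 14 mm tall; bystander
- tweezers: steel forceps lying flat, 128 mm long; bystander
Mind the look-alikes: they are no part of the job. Leave any purple look-alike of the filter_holder alone.

How it is judged:
On the way, in this order (a step that is already met when the one before it is completed fails the run):
1. the filter holder stands in the drawer's recess, let go, with the drawer still pulled out (distance between filter_holder and nest below 0.004 m and angle between filter_holder's own z axis and vertical below 0.06 rad and contact force between the fingers and filter_holder below 0.5 N and value of joint tray below 0.06 m), for 0.2 s.
2. the drawer is pushed home to its stop, before the pad presses (value of joint tray above 0.1125 m and distance between filter_holder and nest below 0.004 m and contact force between filter_holder and press below 1 N), for 0.2 s.
3. the pad has met the holder's lid (contact force between filter_holder and press above 40 N), for 0.1 s.
At the end, for the whole second after the job is handed in: The holder stands upright in the recess (within 3 mm of its centre) with the drawer home (within 2.5 mm of its stop), clamped by the pad with 93 to 123 N, which is half a turn past contact give or take about 50 degrees; nothing moves (contact force between filter_holder and press between 93 and 123 N and value of joint tray above 0.1125 m and horizontal distance between filter_holder and nest below 0.003 m and angle between filter_holder's own z axis and vertical below 0.06 rad and linear speed of filter_holder below 0.01 m/s); the robot touches nothing.
It fails at once if the holder is crushed: pressed harder than 135 N (about three quarters of a turn past contact) (contact force between filter_holder and press above 135 N).
It fails at once if the filter holder is tipped over (angle between filter_holder's own z axis and vertical above 0.6 rad).
It fails at once if a bystander is moved (distance of any of beaker, petri, tweezers from where it was at the start of the episode above 0.015 m).
It also fails if it takes over 72 s, if anything falls off the work surface, if the arm or the gripper's body presses on something with over 40 N, if the wrist force passes 120 N, or if a joint passes its speed limit or range.

## Robot

A 6-joint arm with a two-finger parallel gripper is mounted at the origin on a cart in front of the work surface, level with it; the furniture and walls round the work are solid. World frame = base frame: x ahead of the robot, y to its left, z up, the work surface at z = 0. Lengths are in m, angles in rad, forces in N, time in s.
With the tool pointing down it reaches from about 0.25 to 0.775 m from the base axis. Payload 8.9 kg.
Tool frame: the origin (TCP) lies on the centre line of the jaws, within the pads' length; the fingertips stand 14 mm ahead of it and the grasp point (between the pads) lies 5 mm behind it; z points along the fingers, y is the line along which they close (so a half turn about z gives the same grasp; the last joint's range is limited). The gripper opens to 85 mm and grips with 20 to 120 N. Pads are 22 mm wide; open, the fingers measure 114 mm over their backs; the gripper's body (76 mm by 85 mm) begins 54 mm behind the grasp point. The pads swing forward as they close: fully open they stand 13 mm farther back than shut.
Start: joints at [-1.379, 0.291, -0.153, 1.127, 0, 1.431], TCP at [0.171, -0.497, 0.245] pointing down, gripper open.
Joint ranges: [-2.52, 2.52], [-0.91, 1.74], [-1.3, 1.37], [-1.96, 2.02], [-1.52, 1.47], [-3.14, 3.14]. Speed limits (rad/s): [2.22, 2.22, 2.79, 3.14, 3.14, 3.14].

## Interface

Orientations are given as [roll, pitch, yaw] about the fixed x, y, z axes, in that order (R = Rz(yaw) Ry(pitch) Rx(roll)).
In Python, from station import env, grab_frame, get_calibration, spotter gives the robot as it stands.
- The arm moves only by the shell command python3 -m handwheel 'ROWS' [OPENING] [FORCE]. ROWS is JSON, a list of rows, each an object with "linear": the shift along the tool's x, y, z in m, a list of three; "turn": the turn about the tool's z in rad. A call has 1 to 10 rows; each row shifts and turns the commanded pose from where the row before left it, along the tool's axes as they then stand; what a row does not reach is not made up. A row lasts 1/8 s, in which the tool goes at most 62.5 mm and 10.7 degrees, less where a joint would pass 70% of its speed; a pose out of reach is approached as far as the arm can. A call is refused whole if a number of a shift passes 0.0625 or a number of a turn 0.188, either way. A call with a gripper value outside its range is refused whole. OPENING is the finger opening in m, from 0 to 0.0854, set as the call begins (- or left out, the last holds). The fingers move at their own pace and stop on an object; FORCE is the grip in N (left out, the last holds). Time passes only in rows, so rows that do not move let the fingers close. It gives the time, the measured TCP pose, the force, the opening and the grip force at its end, in the units of the state.
- env.observe(): the state, without advancing time (a new reading comes with each control period).
- grab_frame(name): name is "scene" or "top" or "wrist"; returns the picture (400x640x3 uint8, red, green, blue); there is no depth.
- get_calibration(name): a dict with "mtx" (3x3 intrinsics, pixels), "k1" (the pictures are not rectified: a ray, as slopes to the right and down, at radius r is drawn at 1 + k1 r^2 times it, then the intrinsics apply), "origin" and "orientation" of the camera in the world. Camera axes: x right, y up, looking along -z (the intrinsics and any distortion apply to the point x, -y, -z); pixel columns grow to the right and rows downward; lengths in m; the calibration is good to about 2 mm. A picture is of the moment at which its call begins: read the wrist's pose just before it. get_calibration takes no time and is no camera call; for the wrist camera it gives the pose at the moment of the call.
- env.close_job(): hands the job in; it is judged then, once.
Trained networks look in the newest picture that a camera, given by its name, has taken for a name from the list of things; names that differ only in an ending like _2 or _b are one class to them, and where a whole thing is asked for, a point or a joint stands for the part that bears it (a point fixed in the world has none). Each returns a list of dicts, best first, with "confidence" (0 to 1); they miss things now and then, are a little off and sometimes report something else, mostly with a low value. They report only what shows in the picture. A call takes as long as a camera call. They do not tell look-alikes from the thing itself.
- spotter.spot_in(camera, label): "location" ([x, y, z] in m, in world coordinates, good to about 4 mm: the middle of the surface that is visible of it).
- spotter.outline_of(camera, label): "region" (400x640 bool, what is visible of it).
The state is a dict: "clock": time; "q": joint angles; "qvel": joint speeds; "tau": joint torques, N m; "tcp_pos": TCP position; "orientation": TCP orientation; "wrist_force": force on the tool from outside, world axes, zero at the start; "moment": the same for the moment, N m; "grip_width": finger opening in m; "grasp_force": force on a finger pad.
Only numpy, scipy, OpenCV 4.12 (cv2) and the standard library are available. Lean on these libraries where they do the work, as an engineer would, in place of code of your own. Each camera call takes 0.05 s, during which the arm holds its last target. There are 200 camera calls.

## Working session

There is one attempt and no reset: what is moved stays moved. The work goes in short steps, Python scripts to look and compute and a shell command to move; the robot and the scene stay as the last step left them, time stands still between calls to the robot, and variables do not carry over. Pictures are saved under pics/ and viewed, at most 10 in all, crops included, and the job is handed in when it is done.

```bash
mkdir -p pics; ls; cat > h.py <<'E'
import numpy as np, cv2
from station import env, grab_frame, get_calibration, spotter
from scipy.spatial.transform import Rotation as R
def Rm(o):
    o=np.array(o,float)
    return o if o.shape==(3,3) else R.from_euler('xyz',o).as_matrix()
def ray(cam,u,v,c=None):
    c=c or get_calibration(cam); K=np.array(c['mtx'])
    d=np.array([(u-K[0,2])/K[0,0],(v-K[1,2])/K[1,1]]); s=d.copy()
    for _ in range(20): s=d/(1+c['k1']*(s@s))
    return np.array(c['origin']),Rm(c['orientation'])@np.array([s[0],-s[1],-1])
def atz(cam,u,v,z,c=None):
    o,d=ray(cam,u,v,c); return o+d*(z-o[2])/d[2]
def proj(cam,p,c=None):
    c=c or get_calibration(cam); K=np.array(c['mtx'])
    q=Rm(c['orientation']).T@(np.array(p)-np.array(c['origin'])); s=np.array([q[0],-q[1]])/-q[2]
    s=s*(1+c['k1']*(s@s)); return K[0,0]*s[0]+K[0,2],K[1,1]*s[1]+K[1,2]
def save(cam,name):
    f=grab_frame(cam); cv2.imwrite('pics/'+name,f[:,:,::-1]); return f
E
python3 - <<'E'
from h import *
a=save('scene','s0.png');b=save('top','t0.png')
cv2.imwrite('pics/both.png',cv2.resize(np.vstack([a,b])[:,:,::-1],(480,600)))
for c in('scene','top'):
    k=get_calibration(c);print(c,k)
    for l in('filter_holder','press','nest','tray_handle','crank_grip','beaker','petri','tweezers'):
        for d in spotter.spot_in(c,l)[:3]: print(l,np.round(d['location'],3),round(d['confidence'],2),np.round(proj(c,d['location'])))
print(env.observe())
E
```

```text
pics
scene {'mtx': array([[512.43775367,   0.        , 331.00606127],
       [  0.        , 512.43775367, 196.46811001],
       [  0.        ,   0.        ,   1.        ]]), 'k1': -0.006127173866034141, 'origin': array([-0.15422942, -0.87468518,  0.64348404]), 'orientation': array([ 1.14237236, -0.00836756, -0.86377584])}
filter_holder [ 0.65  -0.285  0.04 ] 0.94 [362. 257.]
filter_holder [ 0.415 -0.216  0.022] 0.82 [264. 298.]
filter_holder [ 0.52  -0.441  0.046] 0.51 [385. 309.]
nest [ 0.581 -0.209  0.039] 0.71 [316. 258.]
tray_handle [ 0.585 -0.208  0.044] 0.96 [317. 255.]
beaker [ 0.521 -0.442  0.05 ] 0.67 [386. 308.]
petri [ 0.762 -0.179  0.019] 0.66 [355. 232.]
petri [ 0.58  -0.208  0.042] 0.29 [315. 256.]
tweezers [ 0.758 -0.181  0.015] 0.64 [354. 235.]
tweezers [ 0.417 -0.386  0.007] 0.59 [328. 340.]
top {'mtx': array([[417.65950269,   0.        , 319.83261131],
       [  0.        , 417.65950269, 197.24482114],
       [  0.        ,   0.        ,   1.        ]]), 'k1': -0.07418332041565551, 'origin': array([ 0.26527903, -0.13374119,  0.95937672]), 'orientation': array([ 0.38
[... 616 characters left out ...]
76.]
{'clock': 0.9, 'q': array([-1.37928212e+00,  2.90670436e-01, -1.53409801e-01,  1.12668286e+00,
       -2.89470158e-05,  1.43149989e+00]), 'qvel': array([-9.52950861e-04,  9.54761853e-05,  5.86226946e-04,  1.09599567e-03,
       -3.11354689e-04, -4.56494193e-05]), 'tau': array([-4.18626023e-04, -5.37014687e+01,  3.31641376e+01,  1.64277324e-03,
       -1.77808570e-04, -1.22300282e-06]), 'tcp_pos': array([ 0.1705222 , -0.49653639,  0.24531681]), 'orientation': array([3.14156377e+00, 3.32803888e-05, 3.30810651e-01]), 'wrist_force': array([-0.09744219, -0.56459071, -0.2180407 ]), 'moment': array([ 0.01699661, -0.03962794, -0.00764007]), 'grasp_force': 0.0, 'grip_width': 0.08559482404399198}
```

View pics/s0.png

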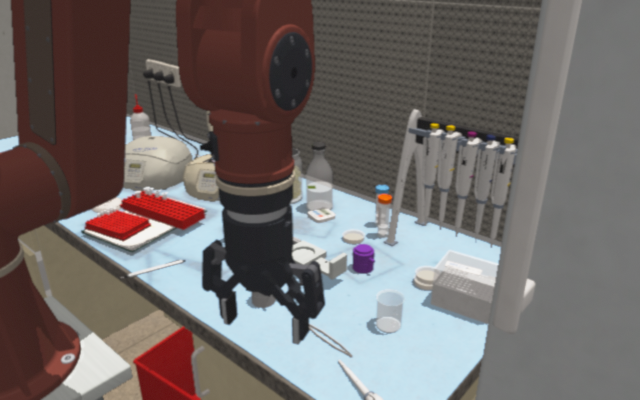

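View pics/t0.png

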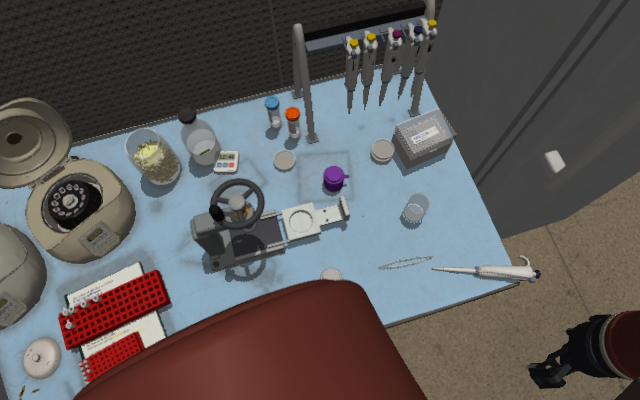

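The steel holder is half hidden behind the arm: top (331,275), scene (264,298). The purple look-alike is at top (333,178), scene (362,257). Other round things are the petri dishes at top (284,160) and (383,150), and the beaker at (415,208). I pick the steel one and will move in closer to check it.

```bash
python3 - <<'E'
from h import *
for n,u,v,z in(('nest',300,222,.04),('handle',345,208,.07),('wheel hub',237,205,.235),('holder',331,274,.056),('knob',217,212,.28),('petri1',285,160,.014),('petri2',382,151,.014),('tw a',380,266,.004),('tw b',432,258,.004),('colA',205,225,.19),('bedfar',215,268,0.01)): print(n,np.round(atz('top',u,v,z),3))
k=get_calibration('wrist');print(k, env.observe()['tcp_pos'])
E
```

```text
nest [ 0.578 -0.167  0.04 ]
handle [ 0.571 -0.273  0.07 ]
wheel hub [ 0.577 -0.056  0.235]
holder [ 0.438 -0.2    0.056]
knob [ 0.555 -0.024  0.28 ]
petri1 [ 0.757 -0.175  0.014]
petri2 [ 0.711 -0.419  0.014]
tw a [ 0.434 -0.318  0.004]
tw b [ 0.416 -0.441  0.004]
colA [0.574 0.018 0.19 ]
bedfar [0.536 0.051 0.01 ]
{'mtx': array([[280.26045764,   0.        , 320.1130792 ],
       [  0.        , 280.26045764, 200.20739088],
       [  0.        ,   0.        ,   1.        ]]), 'k1': -0.044194288546064456, 'origin': array([ 0.23350725, -0.47499615,  0.37314016]), 'orientation': array([-2.66752763e-01, -3.40097793e-04, -1.24083271e+00])} [ 0.1705222  -0.49653639  0.24531681]
```

```bash
python3 -m handwheel '[{"linear":[0.06,-0.03,0],"turn":0.15},{"linear":[0.06,-0.02,0],"turn":0.15},{"linear":[0.05,-0.03,0],"turn":0.15},{"linear":[0.03,-0.03,0],"turn":0.15}]' 0.085 30
```

```text
clock: 1.4
tcp_pos: [0.3533, -0.3627, 0.2454]
orientation: [3.141, -0.001, -0.273]
wrist_force: [-0.1, -0.4, -0.6]
grip_width: 0.085
grasp_force: 0.0
```

```bash
python3 - <<'E'
from h import *
save('wrist','w1.png')
for l in('filter_holder','nest','tray_handle','crank_grip','press'):
    for d in spotter.spot_in('wrist',l)[:3]: print(l,np.round(d['location'],3),round(d['confidence'],2),np.round(proj('wrist',d['location'])))
save('top','t1.png')
for l in('filter_holder','tray_handle','crank_grip'):
    for d in spotter.spot_in('top',l)[:3]: print(l,np.round(d['location'],3),round(d['confidence'],2),np.round(proj('top',d['location'])))
a=cv2.imread('pics/t1.png')[120:320,160:480]
b=cv2.imread('pics/w1.png')
cv2.imwrite('pics/c1.png',np.vstack([cv2.resize(a,(512,320),interpolation=2),cv2.resize(b,(448,280)).__array__() if 0 else cv2.copyMakeBorder(cv2.resize(b,(448,280)),0,0,0,64,0)]))
E
```

```text
filter_holder [ 0.529 -0.046  0.018] 0.68 [ 45. 114.]
filter_holder [ 0.431 -0.21   0.054] 0.64 [175. 155.]
nest [ 0.576 -0.184  0.029] 0.82 [116.  35.]
tray_handle [ 0.576 -0.182  0.034] 0.94 [111.  33.]
press [ 0.532 -0.046  0.014] 0.63 [ 43. 109.]
filter_holder [ 0.658 -0.27   0.051] 0.98 [333. 179.]
filter_holder [ 0.425 -0.198  0.053] 0.6 [332. 280.]
tray_handle [ 0.579 -0.188  0.032] 0.66 [309. 220.]
crank_grip [ 0.577 -0.182  0.036] 0.69 [307. 221.]
crank_grip [ 0.554 -0.025  0.278] 0.54 [218. 213.]
```

View pics/c1.png

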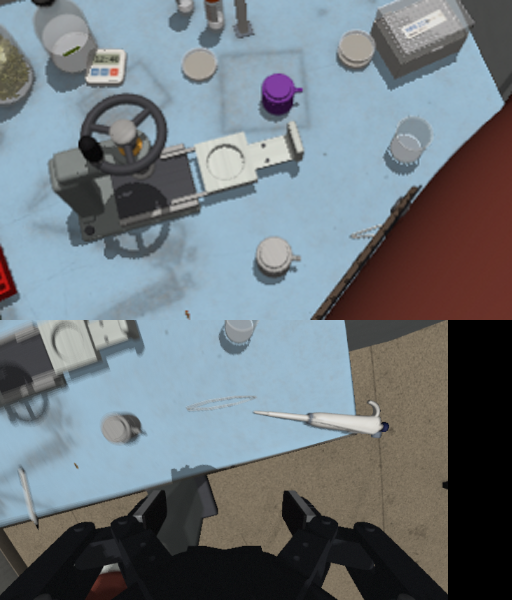

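Steel holder at crop (274,256), i.e. top (331,277), spigot pointing right toward (347,281). The purple one is at (333,178). The press runs left to right: wheel hub top (237,204), recess (300,220), pull (344,208). Choice confirmed: the steel holder.

```bash
python3 - <<'E'
from h import *
h1=atz('top',331,276.5,.056);h2=atz('wrist',169,149,.056)
s1=atz('top',347,281,.038);s2=atz('wrist',207,161,.038)
for h,s in((h1,s1),(h2,s2)): print(np.round(h,3),np.round(s,3),np.degrees(np.arctan2(*(s-h)[[1,0]])),np.hypot(*(s-h)[:2]))
T=lambda x,y:(160+x/1.6,120+y/1.6)
for n,x,y,z in(('nest rim',225,160,.045),('h top',294,140,.075),('hub',124,131,.24)): print(n,np.round(atz('top',*T(x,y),z),3))
for c in('wrist','top'):
  for d in spotter.outline_of(c,'filter_holder')[:3]:
    m=d['region'];v,u=np.nonzero(m);print(c,d['confidence'],u.mean(),v.mean(),u.min(),u.max(),v.min(),v.max(),m.sum())
E
```

```text
[ 0.433 -0.198  0.056] [ 0.417 -0.23   0.038] -116.77977383500838 0.03609414092866095
[ 0.435 -0.211  0.056] [ 0.41  -0.24   0.038] -130.23835239527648 0.038647711970128215
nest rim [ 0.581 -0.17   0.045]
h top [ 0.571 -0.27   0.075]
hub [ 0.581 -0.059  0.24 ]
wrist 0.62 174.60564800806858 156.50327786182552 147 203 136 179 1983
wrist 0.47 80.14303087629214 48.66367137355584 0 200 0 121 14801
top 0.74 333.81799163179915 178.56485355648536 323 348 166 191 478
top 0.67 331.0091116173121 279.9111617312073 320 346 269 291 439
```

```bash
cat >> h.py <<'E'
def plan(p,yaw,n=None,st=None):
    """print rows for straight move to p, yaw (tool down)"""
    s=st or env.observe(); p0=np.array(s['tcp_pos']) ; y=s['orientation'][2]
    d=np.array(p)-p0; dy=(yaw-y+np.pi)%(2*np.pi)-np.pi
    n=n or int(max(np.ceil(np.abs(d).max()/.055),np.ceil(abs(dy)/.18),1)); 
    for i in range(n):
        w=d/n; print('  ',np.round([np.cos(y)*w[0]+np.sin(y)*w[1],np.sin(y)*w[0]-np.cos(y)*w[1],-w[2]],4),'turn',round(-dy/n,4)); y+=dy/n
E
python3 - <<'E'
from h import *
p=np.array([.1705,-.4965]);y=.3308
for a,b in((.06,-.03),(.06,-.02),(.05,-.03),(.03,-.03)):
    p=p+[a*np.cos(y)+b*np.sin(y),a*np.sin(y)-b*np.cos(y)];y-=.15
print(p,y)
plan([.40,-.26,.2],1.01)
E
```

```text
[ 0.35533575 -0.36043042] -0.2692
   [ 0.0024 -0.0142  0.0057] turn -0.16
   [ 0.0047 -0.0137  0.0057] turn -0.16
   [ 0.0068 -0.0127  0.0057] turn -0.16
   [ 0.0087 -0.0115  0.0057] turn -0.16
   [ 0.0104 -0.01    0.0057] turn -0.16
   [ 0.0119 -0.0082  0.0057] turn -0.16
   [ 0.013  -0.0062  0.0057] turn -0.16
   [ 0.0139 -0.004   0.0057] turn -0.16
```

```bash
python3 -m handwheel '[{"linear":[0.002,-0.014,0.006],"turn":-0.16},{"linear":[0.005,-0.014,0.006],"turn":-0.16},{"linear":[0.007,-0.013,0.006],"turn":-0.16},{"linear":[0.009,-0.0115,0.006],"turn":-0.16},{"linear":[0.01,-0.01,0.006],"turn":-0.16},{"linear":[0.012,-0.008,0.006],"turn":-0.16},{"linear":[0.013,-0.006,0.006],"turn":-0.16},{"linear":[0.014,-0.004,0.006],"turn":-0.16},{"linear":[0,0,0],"turn":0}]'
python3 - <<'E'
from h import *
f=save('wrist','w2.png')
for l in('filter_holder',):
    for d in spotter.spot_in('wrist',l)[:3]: print(l,np.round(d['location'],3),round(d['confidence'],2),np.round(proj('wrist',d['location'])))
for d in spotter.outline_of('wrist','filter_holder')[:3]:
    m=d['region'];v,u=np.nonzero(m);print(d['confidence'],u.mean(),v.mean(),u.min(),u.max(),v.min(),v.max(),m.sum())
E
```

```text
clock: 3.12
tcp_pos: [0.4006, -0.2588, 0.1971]
orientation: [-3.141, -0.0, 1.011]
wrist_force: [0.3, -0.0, 0.5]
grip_width: 0.0849
grasp_force: 0.0
filter_holder [ 0.654 -0.276  0.051] 0.76 [558.  66.]
filter_holder [ 0.43  -0.198  0.058] 0.65 [311. 122.]
0.94 554.4301441677588 65.74705111402359 513 594 34 102 3815
0.91 312.08606731998293 123.87132509586706 286 338 96 161 2347
```

View pics/w2.png

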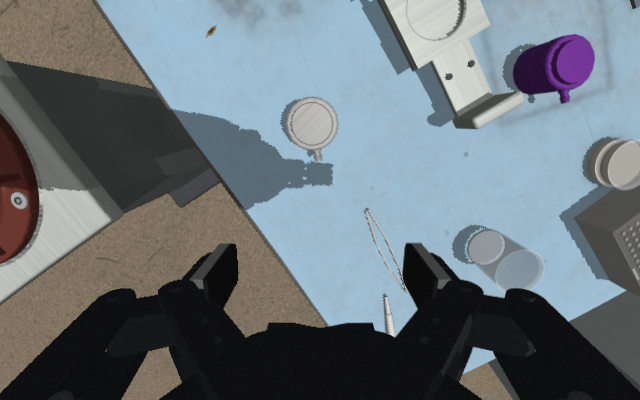

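Lid at (312,124), spigot tip at (319,160), pull plate around (490,110), recess near (435,8) partly cut off.

```bash
python3 - <<'E'
from h import *
h=atz('wrist',311.5,124,.057);s=atz('wrist',319,159,.038)
print(h,s,np.hypot(*(s-h)[:2]),np.arctan2(*(h-s)[[1,0]]))
print('press axis dir from pull plate', atz('wrist',477,127,.07),atz('wrist',522,98,.07))
yaw=np.arctan2(*(h-s)[[1,0]])
plan([h[0],h[1],.10],yaw)
E
```

```text
[ 0.42947105 -0.19969334  0.057     ] [ 0.41669522 -0.23272098  0.038     ] 0.035412525196913396 1.201701461010483
press axis dir from pull plate [ 0.55422651 -0.28059024  0.07      ] [ 0.5998895  -0.27916206  0.07      ]
   [ 0.0332 -0.0039  0.0488] turn -0.0971
   [ 0.0334 -0.0007  0.0488] turn -0.0971
```

```bash
python3 -m handwheel '[{"linear":[0.033,-0.004,0.049],"turn":-0.097},{"linear":[0.0335,-0.001,0.048],"turn":-0.097},{"linear":[0,0,0.031],"turn":0},{"linear":[0,0,0.031],"turn":0},{"linear":[0,0,0],"turn":0}]'
python3 -m handwheel '[{"linear":[0,0,0],"turn":0},{"linear":[0,0,0],"turn":0},{"linear":[0,0,0],"turn":0},{"linear":[0,0,0],"turn":0}]' 0.03 40
```

```text
clock: 3.9
tcp_pos: [0.4276, -0.1985, 0.037]
orientation: [-3.138, -0.001, 1.202]
wrist_force: [-0.6, -0.4, 0.7]
grip_width: 0.0852
grasp_force: 0.0
clock: 4.4
tcp_pos: [0.4294, -0.1995, 0.0397]
orientation: [3.14, 0.001, 1.204]
wrist_force: [-2.3, -0.1, 7.8]
grip_width: 0.0483
grasp_force: 40.1
```

```bash
python3 -m handwheel '[{"linear":[0,0,-0.03],"turn":0},{"linear":[0,0,-0.045],"turn":0},{"linear":[0,0,-0.045],"turn":0}]'
python3 - <<'E'
from h import *
plan([.50,-.19,.16],.35)
E
```

```text
clock: 4.78
tcp_pos: [0.4286, -0.1987, 0.1601]
orientation: [3.142, 0.0, 1.204]
wrist_force: [0.5, -0.2, -3.9]
grip_width: 0.0481
grasp_force: 44.4
   [0.0067 0.0127 0.    ] turn 0.1709
   [0.0088 0.0114 0.    ] turn 0.1709
   [0.0106 0.0097 0.    ] turn 0.1709
   [0.0121 0.0078 0.    ] turn 0.1709
   [0.0133 0.0056 0.    ] turn 0.1709
```

```bash
python3 -m handwheel '[{"linear":[0.0067,0.0127,0],"turn":0.171},{"linear":[0.0088,0.0114,0],"turn":0.171},{"linear":[0.0106,0.0097,0],"turn":0.171},{"linear":[0.012,0.0078,0],"turn":0.171},{"linear":[0.0133,0.0056,0],"turn":0.171},{"linear":[0,0,0],"turn":0}]'
python3 - <<'E'
from h import *
f=save('wrist','w3.png')
save('top','t3.png')
for c in ('wrist','top'):
  for l in('tray_handle','nest'):
    for d in spotter.spot_in(c,l)[:2]: print(c,l,np.round(d['location'],3),round(d['confidence'],2),np.round(proj(c,d['location'])))
a=cv2.imread('pics/w3.png');b=cv2.imread('pics/t3.png')[150:300,180:380]
cv2.imwrite('pics/c3.png',np.hstack([a[:300,100:500],cv2.resize(b,(400,300),interpolation=2)]))
E
```

```text
clock: 5.52
tcp_pos: [0.5008, -0.1902, 0.1586]
orientation: [3.141, -0.0, 0.351]
wrist_force: [-0.7, 0.7, -4.7]
grip_width: 0.0483
grasp_force: 44.5
wrist tray_handle [ 0.582 -0.184  0.039] 0.78 [348. 108.]
wrist nest [ 0.579 -0.19   0.038] 0.66 [352. 114.]
```

View pics/c3.png

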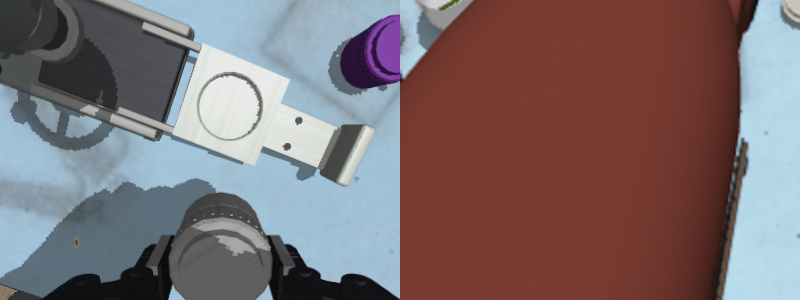

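```bash
python3 - <<'E'
from h import *
c=get_calibration('wrist')
o1,d1=ray('wrist',330.5,106.5,c);o2,d2=ray('top',160+225/1.6,120+161/1.6)
d1/=np.linalg.norm(d1);d2/=np.linalg.norm(d2)
A=np.c_[d1,-d2];t=np.linalg.lstsq(A,o2-o1,rcond=None)[0];print('tri',o1+d1*t[0],o2+d2*t[1])
for z in(.03,.035,.04,.045,.05):
    P=[atz('wrist',100+u,v,z,c) for u,v in((202,43),(290,77),(251,166),(173,134))]
    cc=atz('wrist',330.5,106.5,z,c)
    l=atz('wrist',100+196,105,z,c);r=atz('wrist',100+264,105,z,c)
    print(z,cc,np.linalg.norm(P[0]-P[1]),np.linalg.norm(P[1]-P[2]),np.linalg.norm(l-r),'yaw',np.arctan2(*(P[1]-P[2])[[1,0]]))
for z in (.065,.07,.075): # pull top edge
    print(z,[np.round(atz('wrist',100+u,v,z,c),4) for u,v in((374,126),(343,186),(365,124),(332,180))])
# hough on recess
g=cv2.imread('pics/w3.png',0)[60:155,280:380]
e=cv2.HoughCircles(cv2.resize(g,None,fx=4,fy=4,interpolation=cv2.INTER_CUBIC),cv2.HOUGH_GRADIENT,1,100,param1=100,param2=20,minRadius=100,maxRadius=160)
print([] if e is None else e[0][:4]/4+[280,60,0])
E
```

```text
tri [ 0.57815044 -0.1707364   0.0471637 ] [ 0.57830511 -0.16901503  0.04715021]
0.03 [ 0.57928438 -0.17097277  0.03      ] 0.07935889121892885 0.08281838840128614 0.05930031414640736 yaw -0.03850136814368064
0.035 [ 0.57895405 -0.17090391  0.035     ] 0.07781032671196353 0.08120231722347077 0.05814316136455098 yaw -0.03850136814368048
0.04 [ 0.57862372 -0.17083506  0.04      ] 0.07626176220499817 0.07958624604565527 0.05698600858269458 yaw -0.03850136814368037
0.045 [ 0.57829339 -0.1707662   0.045     ] 0.07471319769803283 0.07797017486783978 0.0558288558008382 yaw -0.0385013681436806
0.05 [ 0.57796305 -0.17069734  0.05      ] 0.07316463319106752 0.0763541036900244 0.05467170301898182 yaw -0.03850136814368044
0.065 [array([ 0.6025, -0.2799,  0.065 ]), array([ 0.5511, -0.2781,  0.065 ]), array([ 0.6013, -0.2725,  0.065 ]), array([ 0.5525, -0.2674,  0.065 ])]
0.07 [array([ 0.6016, -0.2773,  0.07  ]), array([ 0.5514, -0.2756,  0.07  ]), array([ 0.6005, -0.2701,  0.07  ]), array([ 0.5527, -0.2651,  0.07  ])]
0.075 [array([ 0.6007, -0.2748,  0.075 ]), array([ 0.5516, -0.2731,  0.075 ]), array([ 0.5996, -0.2678,  0.075 ]), array([ 0.5529, -0.2629,  0.075 ])]
[[331.125      107.125       32.15000153]]
```

```bash
python3 - <<'E'
from h import *
f=cv2.imread('pics/w3.png')[180:340,240:400]
cv2.imwrite('pics/c4.png',cv2.resize(f,None,fx=3.5,fy=3.5,interpolation=cv2.INTER_CUBIC))
s=env.observe();t=s['tcp_pos'];print(t)
for z in (.056,.054):print(proj('wrist',[t[0],t[1],t[2]+z-.0397]), 'rad px', [np.round(proj('wrist',[t[0]+.019*np.cos(a),t[1]+.019*np.sin(a),t[2]+z-.0397])) for a in (.351,1.92,3.49,5.06)])
E
```

```text
[ 0.49978227 -0.19025078  0.15842317]
(np.float64(319.9498406058278), np.float64(277.94788816357135)) rad px [array([320., 239.]), array([278., 278.]), array([320., 314.]), array([362., 278.])]
(np.float64(319.95125088697654), np.float64(275.62322544753977)) rad px [array([320., 237.]), array([278., 276.]), array([320., 311.]), array([362., 276.])]
```

View pics/c4.png

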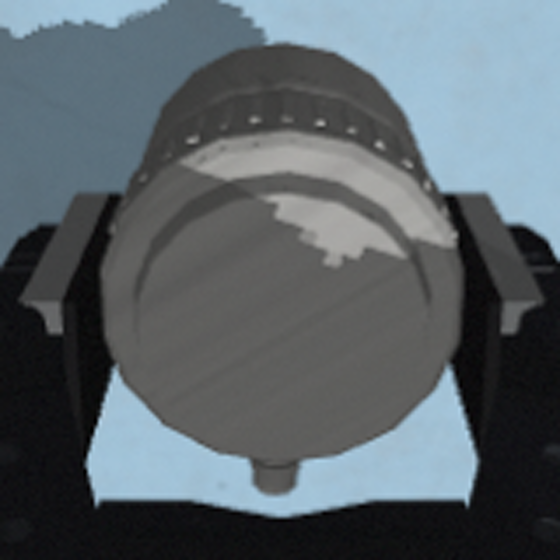

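Lid face spans crop x 135–432, top edge near y 190. The holder is square in the jaws, about 2 mm ahead of the TCP along tool x; I allow for that.

```bash
python3 - <<'E'
from h import *
plan([.576,-.171,.098],.351,n=3)
E
```

```text
[0.0261 0.0027 0.0201] turn 0.0
   [0.0261 0.0027 0.0201] turn 0.0
   [0.0261 0.0027 0.0201] turn 0.0
```

```bash
python3 -m handwheel '[{"linear":[0.026,0.0027,0.02],"turn":0},{"linear":[0.026,0.0027,0.02],"turn":0},{"linear":[0.0261,0.0027,0.0201],"turn":0},{"linear":[0,0,0],"turn":0}]'
python3 -m handwheel '[{"linear":[0,0,0.004],"turn":0},{"linear":[0,0,0.004],"turn":0},{"linear":[0,0,0.002],"turn":0},{"linear":[0,0,0.002],"turn":0},{"linear":[0,0,0],"turn":0}]'
```

```text
clock: 6.32
tcp_pos: [0.5765, -0.1703, 0.0966]
orientation: [-3.14, 0.001, 0.352]
wrist_force: [-0.9, -0.4, -4.3]
grip_width: 0.0483
grasp_force: 44.3
clock: 6.95
tcp_pos: [0.5763, -0.1711, 0.0862]
orientation: [-3.142, 0.0, 0.35]
wrist_force: [0.5, 0.1, -5.3]
grip_width: 0.0478
grasp_force: 44.4
```

```bash
for i in 1 2; do python3 -m handwheel '[{"linear":[0,0,0.002],"turn":0},{"linear":[0,0,0.002],"turn":0},{"linear":[0,0,0],"turn":0}]' | grep -E 'tcp|wrist'; done
```

```text
tcp_pos: [0.5763, -0.171, 0.082]
wrist_force: [0.2, 0.8, -4.4]
tcp_pos: [0.5763, -0.1709, 0.078]
wrist_force: [1.0, 0.6, -4.4]
```

```bash
for i in 1 2; do python3 -m handwheel '[{"linear":[0,0,0.0015],"turn":0},{"linear":[0,0,0.0015],"turn":0},{"linear":[0,0,0],"turn":0}]' | grep -E 'tcp|wrist'; done
```

```text
tcp_pos: [0.5763, -0.171, 0.075]
wrist_force: [0.2, -0.5, -5.1]
tcp_pos: [0.5767, -0.1712, 0.0746]
wrist_force: [-8.2, 1.9, 21.1]
```

```bash
python3 -m handwheel '[{"linear":[0,0,-0.001],"turn":0},{"linear":[0,0,0],"turn":0}]'| grep -E 'tcp|wrist'
python3 -m handwheel '[{"linear":[0,0,0],"turn":0},{"linear":[0,0,0],"turn":0},{"linear":[0,0,0],"turn":0},{"linear":[0,0,0],"turn":0}]' 0.085 
python3 -m handwheel '[{"linear":[0,0,-0.05],"turn":0},{"linear":[-0.02,0,-0.05],"turn":0},{"linear":[-0.055,0,0],"turn":0},{"linear":[0,0,0],"turn":0}]'
python3 - <<'E'
from h import *
f=save('wrist','w5.png')
c=get_calibration('wrist')
for d in spotter.outline_of('wrist','filter_holder')[:2]:
    m=d['region'];v,u=np.nonzero(m);print(d['confidence'],u.mean(),v.mean(),u.min(),u.max(),v.min(),v.max(),m.sum())
for p in ([.578,-.1705,.037+.056],[.578,-.1705,.037]): print(proj('wrist',p,c))
cv2.imwrite('pics/c5.png',cv2.resize(cv2.imread('pics/w5.png')[:250,100:500],None,fx=1.9,fy=1.9))
E
```

```text
tcp_pos: [0.5766, -0.1712, 0.0747]
wrist_force: [-4.3, 1.7, 10.3]
clock: 9.2
tcp_pos: [0.5765, -0.1711, 0.0731]
orientation: [-3.142, -0.0, 0.35]
wrist_force: [0.4, -0.2, -0.2]
grip_width: 0.0847
grasp_force: 0.0
clock: 9.7
tcp_pos: [0.5032, -0.1972, 0.1736]
orientation: [-3.141, 0.001, 0.348]
wrist_force: [-0.2, 0.5, -0.7]
grip_width: 0.0852
grasp_force: 0.0
0.97 320.92611637347767 106.51826792963465 288 352 70 154 3695
0.97 467.43753050268424 55.52269399707174 427 504 19 89 4098
(np.float64(319.71083623178674), np.float64(107.67747201910902))
(np.float64(319.7706407100052), np.float64(111.1489641756347))
```

View pics/c5.png

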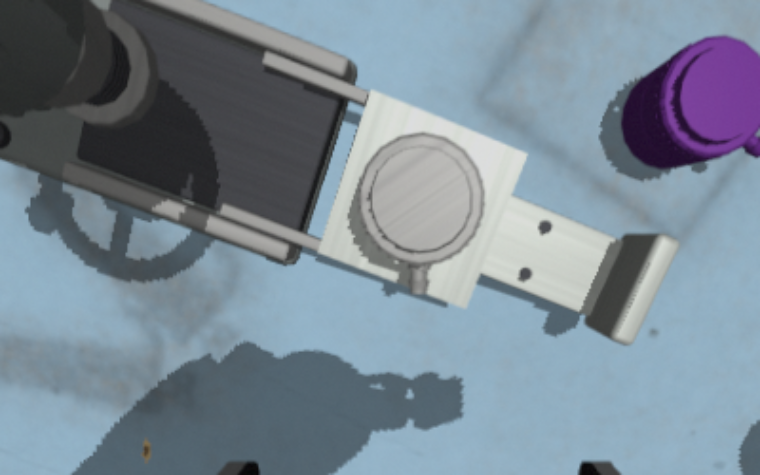

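The holder sits in the recess, crop centre (424,193), spigot to the front-left side. The pull plate is at crop (640,290). Next I push the plate's front face with closed fingers.

```bash
python3 - <<'E'
from h import *
for u,v in((665,240),(677,240),(619,340),(632,344)): print(atz('wrist',100+u/1.9,v/1.9,.071))
plan([.573,-.315,.15],-.038,n=4)
E
```

```text
[ 0.60309823 -0.27314984  0.071     ]
[ 0.60492277 -0.2780067   0.071     ]
[ 0.55720869 -0.2730803   0.071     ]
[ 0.55758203 -0.2793483   0.071     ]
   [0.0056 0.0334 0.0059] turn 0.0967
   [0.0088 0.0327 0.0059] turn 0.0967
   [0.012  0.0317 0.0059] turn 0.0967
   [0.015  0.0304 0.0059] turn 0.0967
```

```bash
python3 -m handwheel '[{"linear":[0.0056,0.0334,0.006],"turn":0.097},{"linear":[0.009,0.0327,0.006],"turn":0.097},{"linear":[0.012,0.0317,0.006],"turn":0.097},{"linear":[0.015,0.0304,0.006],"turn":0.097},{"linear":[0,0,0],"turn":0},{"linear":[0,0,0.045],"turn":0},{"linear":[0,0,0.045],"turn":0},{"linear":[0,0,0],"turn":0}]' 0 30
```

```text
clock: 10.8
tcp_pos: [0.571, -0.3119, 0.056]
orientation: [-3.138, 0.006, -0.036]
wrist_force: [0.3, 0.0, 0.1]
grip_width: 0.0002
grasp_force: 0.0
```

```bash
python3 -m handwheel '[{"linear":[0,-0.005,0],"turn":0},{"linear":[0,-0.005,0],"turn":0},{"linear":[0,-0.005,0],"turn":0},{"linear":[0,-0.005,0],"turn":0},{"linear":[0,-0.005,0],"turn":0},{"linear":[0,0,0],"turn":0}]'
```

```text
clock: 11.55
tcp_pos: [0.5743, -0.2893, 0.0595]
orientation: [-3.142, -0.0, -0.038]
wrist_force: [-0.3, -1.4, 0.4]
grip_width: 0.0002
grasp_force: 0.2
```

```bash
python3 -m handwheel '[{"linear":[0,-0.005,0],"turn":0},{"linear":[0,-0.009,0],"turn":0},{"linear":[0,-0.01,0],"turn":0},{"linear":[0,-0.01,0],"turn":0},{"linear":[0,-0.01,0],"turn":0},{"linear":[0,-0.01,0],"turn":0},{"linear":[0,-0.01,0],"turn":0},{"linear":[0,-0.01,0],"turn":0},{"linear":[0,-0.01,0],"turn":0},{"linear":[0,-0.006,0],"turn":0}]'
```

```text
clock: 12.8
tcp_pos: [0.5775, -0.1987, 0.0591]
orientation: [-3.141, 0.0, -0.038]
wrist_force: [-1.5, -4.2, -1.3]
grip_width: -0.0001
grasp_force: 1.7
```

```bash
python3 -m handwheel '[{"linear":[0,-0.004,0],"turn":0},{"linear":[0,-0.004,0],"turn":0},{"linear":[0,-0.004,0],"turn":0},{"linear":[0,0,0],"turn":0}]' | grep -E 'tcp|wrist'; python3 -m handwheel '[{"linear":[0,-0.003,0],"turn":0},{"linear":[0,0,0],"turn":0}]'| grep -E 'tcp|wrist'
```

```text
tcp_pos: [0.5784, -0.1871, 0.0593]
wrist_force: [0.2, -0.3, -0.3]
tcp_pos: [0.5785, -0.1845, 0.0594]
wrist_force: [-0.4, -1.4, -0.7]
```

```bash
for i in 1 2 3; do python3 -m handwheel '[{"linear":[0,-0.003,0],"turn":0},{"linear":[0,0,0],"turn":0}]'| grep -E 'tcp|wrist'; done
```

```text
tcp_pos: [0.5785, -0.1819, 0.0594]
wrist_force: [0.3, -4.5, -0.2]
tcp_pos: [0.5785, -0.1817, 0.0595]
wrist_force: [-1.7, -17.1, -3.0]
tcp_pos: [0.5785, -0.1814, 0.0596]
wrist_force: [-3.2, -28.3, -4.6]
```

```bash
python3 -m handwheel '[{"linear":[0,0.015,0],"turn":0},{"linear":[0,0.035,0],"turn":0},{"linear":[0,0,-0.06],"turn":0},{"linear":[0,0,-0.06],"turn":0},{"linear":[0,0,-0.06],"turn":0},{"linear":[0,0,-0.06],"turn":0},{"linear":[0,0,-0.06],"turn":0},{"linear":[-0.06,-0.06,0],"turn":0},{"linear":[-0.02,-0.06,0],"turn":0},{"linear":[0,-0.04,0],"turn":0}]' 0.045 40
python3 -m handwheel '[{"linear":[0,0,0],"turn":0}]' >/dev/null
python3 - <<'E'
from h import *
print(env.observe()['tcp_pos'])
save('wrist','w6.png')
for l in('crank_grip','handwheel','tray_handle','filter_holder'):
    for d in spotter.spot_in('wrist',l)[:2]: print(l,np.round(d['location'],3),round(d['confidence'],2),np.round(proj('wrist',d['location'])))
E
```

```text
clock: 15.55
tcp_pos: [0.5166, -0.0772, 0.3599]
orientation: [-3.14, -0.0, -0.038]
wrist_force: [0.4, 0.8, 0.3]
grip_width: 0.0448
grasp_force: 0.0
[ 0.51765576 -0.07676316  0.35965831]
crank_grip [ 0.56  -0.021  0.287] 0.67 [236. 162.]
handwheel [ 0.582 -0.056  0.236] 0.67 [290. 129.]
handwheel [ 0.582 -0.043  0.238] 0.18 [275. 129.]
tray_handle [ 0.586 -0.099  0.044] 0.93 [331. 122.]
filter_holder [ 0.663 -0.271  0.054] 0.97 [449.  63.]
filter_holder [ 0.554 -0.074  0.077] 0.49 [314. 146.]
```

View pics/w6.png

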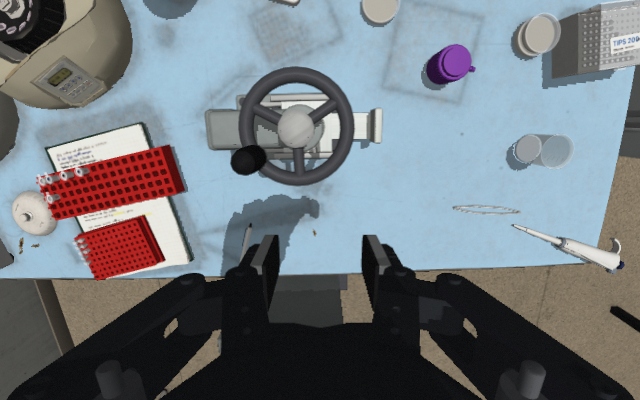

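Wheel ring centre at (295,126), hub (298,128), black knob top around (248,160). Pull plate at (376,126).

```bash
python3 - <<'E'
from h import *
c=get_calibration('wrist')
def tri(a,b):
    o1,d1=ray('wrist',*a,c);o2,d2=ray('top',*b)
    t=np.linalg.lstsq(np.c_[d1,-d2],o2-o1,rcond=None)[0];return np.round([o1+d1*t[0],o2+d2*t[1]],4)
for d in spotter.outline_of('wrist','crank_grip')[:2]:
    m=d['region'];v,u=np.nonzero(m);print(d['confidence'],u.mean(),v.mean(),u.min(),u.max(),v.min(),v.max(),m.sum())
g=cv2.imread('pics/t0.png');w=cv2.imread('pics/w6.png')
def dark(im,box,t):
    y0,y1,x0,x1=box;m=(im[y0:y1,x0:x1].max(2)<t).astype(np.uint8);n,l,s,cc=cv2.connectedComponentsWithStats(m);i=1+np.argmax(s[1:,4]);return s[i]+np.array([x0,y0,0,0,0]),cc[i]+[x0,y0]
a=dark(w,(140,185,220,275),35);b=dark(g,(195,235,200,236),35);print(a,b)
print('knob',tri(a[1],b[1])); print('ring',tri((295,126.5),(160+123.5/1.6,120+134/1.6)))
for z in(.235,.24,.245,.25):print(z,atz('wrist',295,126.5,z,c),np.linalg.norm(atz('wrist',237,126,z,c)-atz('wrist',353,126,z,c)))
for z in(.27,.28,.29,.3):print(z,atz('wrist',*a[1],z,c),atz('top',*b[1],z))
E
```

```text
0.67 247.75928143712574 159.81556886227546 230 266 145 174 835
0.3 314.0 149.5 313 315 148 151 12
(array([232, 145,  34,  30, 775]), array([248.39741935, 159.25548387])) (array([209, 205,  15,  20, 182]), array([216.44505495, 213.24725275]))
knob [[ 0.5596 -0.0245  0.2615]
 [ 0.5604 -0.02    0.2626]]
ring [[ 0.5833 -0.0605  0.2265]
 [ 0.5831 -0.0559  0.2269]]
0.235 [ 0.58333344 -0.06128695  0.235     ] 0.10130943574265243
0.24 [ 0.58336145 -0.06172403  0.24      ] 0.09929722181370995
0.245 [ 0.58338946 -0.06216111  0.245     ] 0.09728500788476747
0.25 [ 0.58341747 -0.06259818  0.25      ] 0.09527279395582502
0.27 [ 0.56052523 -0.02674495  0.27      ] [ 0.55727273 -0.02122847  0.27      ]
0.28 [ 0.56164265 -0.02935401  0.28      ] [ 0.55303711 -0.02286056  0.28      ]
0.29 [ 0.56276007 -0.03196306  0.29      ] [ 0.54880149 -0.02449265  0.29      ]
0.3 [ 0.56387749 -0.03457212  0.3       ] [ 0.54456588 -0.02612475  0.3       ]
```

```bash
python3 - <<'E'
from h import *
plan([.560,-.0217,.32],-.038,n=2)
E
ls
```

```text
[ 0.0198 -0.0302  0.0195] turn -0.0006
   [ 0.0198 -0.0302  0.0195] turn -0.0006
h.py
pics
```

```bash
python3 -m handwheel '[{"linear":[0.0198,-0.0302,0.0195],"turn":0},{"linear":[0.0198,-0.0302,0.0195],"turn":0},{"linear":[0,0,0.03],"turn":0},{"linear":[0,0,0.02],"turn":0},{"linear":[0,0,0.01],"turn":0},{"linear":[0,0,0],"turn":0}]' 0.036 30 && python3 -m handwheel '[{"linear":[0,0,0],"turn":0},{"linear":[0,0,0],"turn":0},{"linear":[0,0,0],"turn":0}]' 0.01 30
```

```text
clock: 16.73
tcp_pos: [0.5598, -0.0214, 0.2599]
orientation: [-3.141, 0.001, -0.039]
wrist_force: [-1.1, 0.2, -0.7]
grip_width: 0.0361
grasp_force: 0.0
clock: 17.1
tcp_pos: [0.5604, -0.0212, 0.2611]
orientation: [3.141, -0.002, -0.038]
wrist_force: [-1.0, -1.8, 4.3]
grip_width: 0.0202
grasp_force: 29.5
```

```bash
python3 - <<'E'
import numpy as np
y=-.038;r=42.2
for i in range(20):
    a,b=np.radians(122.6-18*i),np.radians(122.6-18*(i+1))
    w=r*np.array([np.cos(b)-np.cos(a),np.sin(b)-np.sin(a)])
    print(i,'"linear":[%.4f,%.4f,0.0006]'%((np.cos(y)*w[0]+np.sin(y)*w[1])/1e3,(np.sin(y)*w[0]-np.cos(y)*w[1])/1e3))
E
cat > obs.py <<'E'
# tangential/radial force, wheel angle from measured tcp (axis given)
import numpy as np,sys
from station import env
s=env.observe();A=np.array([.5825,-.057]);d=s['tcp_pos'][:2]-A;r=np.hypot(*d);u=d/r;t=np.array([u[1],-u[0]])
f=s['wrist_force'];print('t%.2f ang %.1f r %.1f z %.4f | Ftan %.2f Frad %.2f Fz %.1f grip %.4f'%(s['clock'],np.degrees(np.arctan2(u[1],u[0])),r*1e3,s['tcp_pos'][2],-(f[:2]@t),f[:2]@u,f[2],s['grip_width']))
E
```

```text
0 "linear":[0.0119,-0.0057,0.0006]
1 "linear":[0.0131,-0.0018,0.0006]
2 "linear":[0.0130,0.0023,0.0006]
3 "linear":[0.0116,0.0062,0.0006]
4 "linear":[0.0091,0.0095,0.0006]
5 "linear":[0.0057,0.0119,0.0006]
6 "linear":[0.0018,0.0131,0.0006]
7 "linear":[-0.0023,0.0130,0.0006]
8 "linear":[-0.0062,0.0116,0.0006]
9 "linear":[-0.0095,0.0091,0.0006]
10 "linear":[-0.0119,0.0057,0.0006]
11 "linear":[-0.0131,0.0018,0.0006]
12 "linear":[-0.0130,-0.0023,0.0006]
13 "linear":[-0.0116,-0.0062,0.0006]
14 "linear":[-0.0091,-0.0095,0.0006]
15 "linear":[-0.0057,-0.0119,0.0006]
16 "linear":[-0.0018,-0.0131,0.0006]
17 "linear":[0.0023,-0.0130,0.0006]
18 "linear":[0.0062,-0.0116,0.0006]
19 "linear":[0.0095,-0.0091,0.0006]
```

```bash
python3 -m handwheel '[{"linear":[0.0119,-0.0057,0.0006],"turn":0},{"linear":[0.0131,-0.0018,0.0006],"turn":0}]' >/dev/null; python3 obs.py
python3 -m handwheel '[{"linear":[0.013,0.0023,0.0006],"turn":0},{"linear":[0.0116,0.0062,0.0006],"turn":0}]' >/dev/null; python3 obs.py
python3 -m handwheel '[{"linear":[0.0091,0.0095,0.0006],"turn":0},{"linear":[0.0057,0.0119,0.0006],"turn":0}]' >/dev/null; python3 obs.py
python3 -m handwheel '[{"linear":[0.0018,0.0131,0.0006],"turn":0},{"linear":[-0.0023,0.013,0.0006],"turn":0}]' >/dev/null; python3 obs.py
```

```text
t17.35 ang 86.7 r 42.1 z 0.2599 | Ftan 5.93 Frad -10.00 Fz 8.9 grip 0.0200
t17.60 ang 51.3 r 42.0 z 0.2586 | Ftan 4.76 Frad -11.08 Fz 12.0 grip 0.0200
t17.85 ang 16.2 r 42.0 z 0.2575 | Ftan 5.03 Frad -9.72 Fz 12.4 grip 0.0201
t18.10 ang -19.2 r 42.0 z 0.2563 | Ftan 5.42 Frad -6.59 Fz 9.3 grip 0.0202
```

```bash
python3 -m handwheel '[{"linear":[-0.0062,0.0116,0.0006],"turn":0},{"linear":[-0.0095,0.0091,0.0006],"turn":0}]' >/dev/null; python3 obs.py
python3 -m handwheel '[{"linear":[-0.0119,0.0057,0.0006],"turn":0},{"linear":[-0.0131,0.0018,0.0006],"turn":0}]' >/dev/null; python3 obs.py
python3 -m handwheel '[{"linear":[-0.013,-0.0023,0.0006],"turn":0},{"linear":[-0.0116,-0.0062,0.0006],"turn":0}]' >/dev/null; python3 obs.py
python3 -m handwheel '[{"linear":[-0.0091,-0.0095,0.0006],"turn":0},{"linear":[-0.0057,-0.0119,0.0006],"turn":0}]' >/dev/null; python3 obs.py
```

```text
t18.35 ang -54.7 r 42.1 z 0.2552 | Ftan 6.09 Frad -2.95 Fz 5.7 grip 0.0202
t18.60 ang -90.7 r 42.2 z 0.2541 | Ftan 5.70 Frad -0.23 Fz 3.4 grip 0.0202
t18.85 ang -127.2 r 42.3 z 0.2528 | Ftan 6.38 Frad 0.94 Fz 4.2 grip 0.0204
t19.10 ang -164.2 r 42.3 z 0.2515 | Ftan 5.39 Frad 1.95 Fz 5.0 grip 0.0198
```

```bash
python3 -m handwheel '[{"linear":[-0.0018,-0.0131,0.0006],"turn":0},{"linear":[0.0023,-0.013,0.0006],"turn":0}]' >/dev/null; python3 obs.py
python3 -m handwheel '[{"linear":[0.0062,-0.0116,0.0006],"turn":0},{"linear":[0.0095,-0.0091,0.0006],"turn":0}]' >/dev/null; python3 obs.py
python3 -m handwheel '[{"linear":[0.0119,-0.0057,0.0006],"turn":0},{"linear":[0.0131,-0.0018,0.0006],"turn":0}]' >/dev/null; python3 obs.py
```

```text
t19.35 ang 158.7 r 42.3 z 0.2503 | Ftan 5.10 Frad -2.02 Fz 3.8 grip 0.0202
t19.60 ang 122.4 r 42.2 z 0.2491 | Ftan 5.97 Frad -7.39 Fz 4.5 grip 0.0203
t19.85 ang 86.5 r 42.1 z 0.2479 | Ftan 5.26 Frad -10.57 Fz 8.9 grip 0.0203
```

Not yet (1.1 turns, same ~5.5 N as the first lap). Continuing.

```bash
python3 -m handwheel '[{"linear":[0.013,0.0023,0.0006],"turn":0},{"linear":[0.0116,0.0062,0.0006],"turn":0}]' >/dev/null; python3 obs.py
python3 -m handwheel '[{"linear":[0.0091,0.0095,0.0006],"turn":0},{"linear":[0.0057,0.0119,0.0006],"turn":0}]' >/dev/null; python3 obs.py
python3 -m handwheel '[{"linear":[0.0018,0.0131,0.0006],"turn":0},{"linear":[-0.0023,0.013,0.0006],"turn":0}]' >/dev/null; python3 obs.py
```

```text
t20.10 ang 51.3 r 42.0 z 0.2466 | Ftan 4.71 Frad -10.51 Fz 11.6 grip 0.0201
t20.35 ang 16.5 r 42.0 z 0.2456 | Ftan 8.97 Frad -9.29 Fz 14.1 grip 0.0202
t20.60 ang -18.3 r 42.0 z 0.2445 | Ftan 9.03 Frad -6.67 Fz 10.0 grip 0.0202
```

```bash
python3 -m handwheel '[{"linear":[-0.0062,0.0116,0.0006],"turn":0},{"linear":[-0.0095,0.0091,0.0006],"turn":0}]' >/dev/null; python3 obs.py
python3 -m handwheel '[{"linear":[-0.0119,0.0057,0.0006],"turn":0},{"linear":[-0.0131,0.0018,0.0006],"turn":0}]' >/dev/null; python3 obs.py
python3 -m handwheel '[{"linear":[-0.013,-0.0023,0.0006],"turn":0},{"linear":[-0.0116,-0.0062,0.0006],"turn":0}]' >/dev/null; python3 obs.py
```

```text
t20.85 ang -53.6 r 42.0 z 0.2434 | Ftan 9.44 Frad -3.53 Fz 6.4 grip 0.0203
t21.10 ang -89.3 r 42.2 z 0.2423 | Ftan 10.01 Frad 0.75 Fz 1.6 grip 0.0204
t21.35 ang -125.5 r 42.2 z 0.2411 | Ftan 9.99 Frad 2.38 Fz 1.7 grip 0.0204
```

```bash
python3 -m handwheel '[{"linear":[-0.0064,-0.0054,0.0004],"turn":0},{"linear":[0,0,0],"turn":0},{"linear":[0,0,0],"turn":0}]' >/dev/null; python3 obs.py
python3 -m handwheel '[{"linear":[0,0,0],"turn":0},{"linear":[0,0,0],"turn":0},{"linear":[0,0,0],"turn":0}]' 0.036 >/dev/null; python3 obs.py
python3 -m handwheel '[{"linear":[0,0,-0.03],"turn":0},{"linear":[0,0,-0.04],"turn":0},{"linear":[0,0,-0.05],"turn":0},{"linear":[-0.06,0,0],"turn":0},{"linear":[-0.03,0,0],"turn":0},{"linear":[0,0,0],"turn":0}]' 
python3 - <<'E'
from h import *
save('wrist','w7.png'); c=get_calibration('wrist')
d=spotter.outline_of('wrist','crank_grip')[:1]
for x in d:
    v,u=np.nonzero(x['region']);print(x['confidence'],u.mean(),v.mean())
for a in (-120,-140,-160): print(a,proj('wrist',[.5825+.042*np.cos(np.radians(a)),-.057+.042*np.sin(np.radians(a)),.25],c))
E
```

```text
t21.73 ang -138.8 r 42.2 z 0.2406 | Ftan 4.58 Frad 4.16 Fz 4.7 grip 0.0204
t22.10 ang -141.5 r 42.0 z 0.2392 | Ftan 0.25 Frad -0.33 Fz 0.9 grip 0.0353
clock: 22.85
tcp_pos: [0.4585, -0.0796, 0.3601]
orientation: [3.142, -0.001, -0.038]
wrist_force: [1.4, 0.2, 0.2]
grip_width: 0.0363
grasp_force: 0.0
0.79 322.73387096774195 92.34032258064516
-120 (np.float64(331.9146810683152), np.float64(77.66727938385657))
-140 (np.float64(320.63028519252066), np.float64(92.96465724517125))
-160 (np.float64(305.3481785344233), np.float64(103.1237404524647))
```

View pics/w7.png

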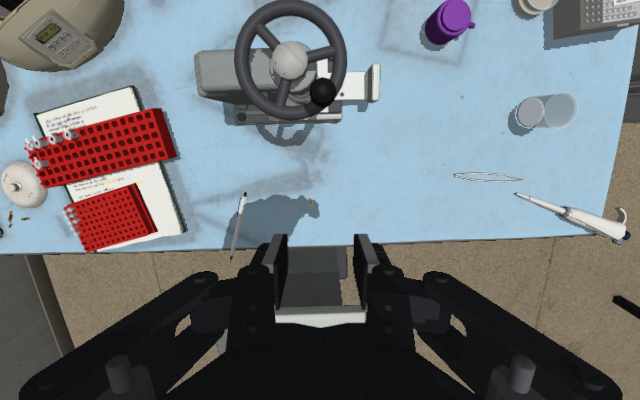

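The knob stayed where I left it, at (322,92), about −139°. That is roughly 175° past contact. The drawer is home, the gripper is clear, and the beaker, petri dish and tweezers have not moved.

```bash
python3 -c "
from station import env
print(env.close_job())"
```

```text
the job is handed in; nothing more can be done
None
```

The job is handed in: the steel holder is in the recess, the drawer is pushed home against its stop, and the wheel is wound about half a turn (roughly 175°) past the felt contact, with the arm clear; the clamp force was judged by feel only, and the hand-in returned no verdict.

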